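Make up the corner kit: load cell and spacer plate from the sloped bin

TASK

Make up the kit for one corner of the scale: take the load cell out of the sloped parts bin and lay it gently, the same way up as it lies in the bin, down flat in its shallow nest in the white kit tray, and take the wider of the two steel spacer plates out of the bin and slide it on edge, right down to the bottom, into the tray's slot. Load cells are delicate, so do not let it drop or bang into the tray. Leave the narrower plate in its place in the bin, do not knock the levelling foot that already stands in the tray, and let go of everything.

Things in the scene. Friction and masses are not known exactly. Their poses are not given: they have to be found in the camera images.
- parts_bin: Fixed sloped bin: blue tray 191 mm wide (y), 161 mm up the slope. Origin on the worktop under its middle, +x uphill, away from the kit tray. Floor rises 40 deg to +x from x=-60, z=30 mm. Square to the floor: lip 22, walls 26 mm high. At -y: compartment 94 mm wide (centre y=-45) for the cell; divider 18 mm high at y=3; at +y: black insert 16 mm thick, two slots 13 mm wide at y=29 and 76.
- load_cell: Load cell: bare aluminium beam, 130 mm long (its y), 33 mm wide (x), 32 mm high (z), 0.55 kg. Origin at the centre of its underside, z out through its top. It lies lengthwise on the bin's slope against the front lip, pitched 40 degrees, 25 to 35 mm free on each side.
- wide_plate: The wider spacer plate: flat steel, 120 mm long (x), 10 mm thick (y), 60 mm wide (z), two 14 mm holes 72 mm apart on its centre line, 0.45 kg. Origin at the centre of the long lower edge it stands on, z up across its width. It stands on edge in one of the bin's two slots, 16 mm deep in it, its length up the 40 degree slope.
- narrow_plate: The narrower spacer plate, not wanted: like the wide one, 120 mm long, 10 mm thick, but only 40 mm wide (z). Origin at the centre of its lower edge. It stands in the other slot of the bin.
- kit_tray: Kit tray, fixed: white milled plastic inserts on an aluminium base, 246 mm (x) by 140 mm (y), top face 36 mm above the worktop. Origin on the worktop under its middle, z up. The +x end (away from the robot) carries the foot; the -x end has the nest (right, -y) and the slot (left, +y), 62 mm apart, both lengthwise along x.
- cell_nest (a point): Centre of the floor of the rectangular nest for the load cell: 135 mm long (along x), 37 mm wide (y), 10 mm deep; z up. The cell may lie either way round.
- plate_slot (a point): Centre of the bottom of the plate slot: 123.5 mm long (along x), 13 mm wide (y), 24 mm deep, with small chamfers at the mouth; z up. The plate may stand either way round.
- foot: Levelling foot, already in the kit: grey disc of 70 mm diameter with an upright threaded stem, 67 mm high, loose in a 6 mm deep recess of the tray, 116 mm along the tray's x from the line through the centres of nest and slot. Origin at the centre of its underside. Leave it standing.
There are look-alikes about, which are no part of the job. What is shaped like the foot but red is not meant.

How it is judged:
By the outcome, as a careful person would: the job done as asked, in the order asked, and still so for the second after the job is handed in, with the robot touching nothing.
It also fails if it takes over 59 s, if anything falls off the work surface, if the arm or the gripper's body presses on something with over 40 N, if the wrist force passes 120 N, or if a joint passes its speed limit or range.

ROBOT

A 7-joint arm with a two-finger parallel gripper is mounted at the origin on a cart in front of the work surface, level with it; the furniture and walls round the work are solid. World frame = base frame: x ahead of the robot, y to its left, z up, the work surface at z = 0. Lengths are in m, angles in rad, forces in N, time in s.
With the tool pointing down it reaches from about 0.425 to 0.925 m from the base axis. Payload 6.8 kg.
Tool frame: the origin (TCP) lies midway between the tips of the shut fingers; the grasp point (between the pads) lies 19 mm behind it; z points along the fingers, y is the line along which they close (so a half turn about z gives the same grasp; the last joint's range is limited). The gripper opens to 85 mm and grips with 20 to 120 N. Pads are 22 mm wide; open, the fingers measure 114 mm over their backs; the gripper's body (76 mm by 85 mm) begins 54 mm behind the grasp point. The pads swing forward as they close: fully open they stand 13 mm farther back than shut.
Start: joints at [-1.325, 0.477, 0.022, 1.555, -0.011, 1.109, -0.083], TCP at [0.234, 0.633, 0.231] pointing down, gripper open.
Joint ranges: [-2.96, 2.96], [-0.34, 2.1], [-1.41, 1.46], [0.24, 2.44], [-1.37, 4.51], [0.17, 1.92], [-2.96, 2.96]. Speed limits (rad/s): [2.39, 2.39, 3.14, 3.14, 3.14, 3.14, 3.14].

INTERFACE

Orientations are given as a unit quaternion [w, x, y, z].
In Python, from station import bot gives the robot as it stands.
- The arm moves only by the tool jog_arm, never from a script. Its argument "rows" is a list of rows, each an object of numbers: "fingers": the finger opening in mm, from 0 to 85.4; "x", "y", "z": the shift along the tool's x, y, z in mm; "ax", "ay", "az": the turn, a rotation vector about the tool's x, y, z in degrees. A call has exactly 8 rows; each row shifts and turns the commanded pose from where the row before left it, along the tool's axes as they then stand; what a row does not reach is not made up. A row lasts 1/10 s, in which the tool goes at most 50 mm and 8.59 degrees, less where a joint would pass 70% of its speed; a pose out of reach is approached as far as the arm can. A call with a gripper value outside its range is refused whole. The fingers move at their own pace and stop on an object; "force" is the grip in N (left out, the last holds). Time passes only in rows, so rows that do not move let the fingers close, or fill a call up. It gives the time, the measured TCP pose, the force, the opening and the grip force at its end, in the units of the state.
- bot.get_obs(): the state, without advancing time (a new reading comes with each control period).
- bot.read_camera(name): name is "scene" or "top" or "wrist"; returns a dict with "pixels" (384x512x3 uint8, red, green, blue), "vertical_fov" (degrees; the focal length in pixels is half the picture's height over the tangent of half this angle, whatever the lens; pixels are square), "cx", "cy" (the principal point, pixels), "dist_coeffs" ([k1, k2, p1, p2, k3] as OpenCV has them; the pictures are not rectified), "world_from_camera" (4x4, takes a point from camera to world coordinates). Camera axes: x right, y down, z forward; pixel columns grow to the right and rows downward; lengths in m; the calibration is good to about 2 mm. A picture is of the moment at which its call begins. There is no depth.
- bot.hand_in(): hands the job in; it is judged then, once.
The state is a dict: "t": time; "q": joint angles; "joint_vel": joint speeds; "joint_torque": joint torques, N m; "eef_pos": TCP position; "tool_rot": TCP orientation; "contact_force": force on the tool from outside, world axes, zero at the start; "torque": the same for the moment, N m; "gripper_width": opening from 0.0 (shut) to 1.0 (fully open); "grasp_force": force on a finger pad.
Only numpy, scipy, OpenCV 4.12 (cv2) and the standard library are available. Lean on these libraries where they do the work, as an engineer would, in place of code of your own. Each camera call takes 0.05 s, during which the arm holds its last target. There are 200 camera calls.

## Working session

There is one attempt and no reset: what is moved stays moved. The work goes in short steps, Python scripts to look and compute and a tool call to move; the robot and the scene stay as the last step left them, time stands still between calls to the robot, and variables do not carry over. Pictures are saved under pics/ and viewed, at most 10 in all, crops included, and the job is handed in when it is done.

Besides the shell and the picture viewer there is one more tool, called after "Request:" as name(argument=value, ...), one argument or row to a line, values as JSON. jog_arm: Moves the arm, as the interface text tells. Its arguments: {"type":"object","properties":{"rows":{"type":"array","items":{"type":"object","properties":{"fingers":{"type":"number"},"x":{"type":"number"},"y":{"type":"number"},"z":{"type":"number"},"ax":{"type":"number"},"ay":{"type":"number"},"az":{"type":"number"}}}},"force":{"type":"number"}},"required":["rows"]}

```bash
mkdir -p pics; cat > h.py <<'E'
from station import bot
import numpy as np, cv2
def cam(n,save=None):
    c=bot.read_camera(n)
    if save: cv2.imwrite(save,c["pixels"][:,:,::-1])
    f=192/np.tan(np.radians(c["vertical_fov"]/2))
    K=np.array([[f,0,c["cx"]],[0,f,c["cy"]],[0,0,1]])
    np.savez(f'cal_{n}.npz',K=K,d=np.array(c["dist_coeffs"]),T=np.array(c["world_from_camera"]))
    return c
def load(n):
    z=np.load(f'cal_{n}.npz'); return z['K'],z['d'],z['T']
def px2w(n,uv,z):
    K,d,T=load(n)
    p=cv2.undistortPoints(np.array(uv,float).reshape(-1,1,2),K,d).reshape(-1,2)
    r=np.c_[p,np.ones(len(p))]@T[:3,:3].T; o=T[:3,3]
    return o+r*((np.asarray(z)-o[2])/r[:,2])[:,None]
def w2px(n,P):
    K,d,T=load(n); W=np.linalg.inv(T)
    return cv2.projectPoints(np.array(P,float).reshape(-1,1,3),cv2.Rodrigues(W[:3,:3])[0],W[:3,3],K,d)[0].reshape(-1,2)
E
python3 - <<'E'
from h import *
for n in("scene","top","wrist"): cam(n,f'pics/{n}0.png')
for n in("scene","top"): print(n,load(n)[2].round(3).tolist(),load(n)[0][0,0],load(n)[1])
a=cv2.imread('pics/top0.png');cv2.imwrite('pics/top0b.png',cv2.resize(a,(800,600),interpolation=cv2.INTER_CUBIC))
a=cv2.imread('pics/scene0.png');cv2.imwrite('pics/scene0b.png',cv2.resize(a,(800,600),interpolation=cv2.INTER_CUBIC))
print(bot.get_obs())
E
```

```text
scene [[-0.837, -0.294, 0.462, -0.034], [-0.548, 0.445, -0.709, 1.24], [0.003, -0.846, -0.533, 0.734], [0.0, 0.0, 0.0, 1.0]] 456.5250903004407 [0.02880799 0.         0.         0.         0.        ]
top [[-0.013, -0.976, 0.219, 0.329], [-1.0, 0.012, -0.007, 0.366], [0.004, -0.219, -0.976, 1.07], [0.0, 0.0, 0.0, 1.0]] 362.25731250192064 [0.0173377 0.        0.        0.        0.       ]
{'t': 0.15, 'q': array([-1.32508987,  0.4776152 ,  0.0223389 ,  1.55619852, -0.01147243,
        1.10929644, -0.08309265]), 'joint_vel': array([ 5.24462398e-04, -2.77520039e-03, -2.63230782e-03, -3.92902083e-03,
       -9.36957417e-04, -1.75020573e-05,  1.60653463e-03]), 'joint_torque': array([ 2.65937335e-03, -5.96925294e+01,  1.60988498e+00, -2.81492060e+01,
        1.25818120e-02,  6.49546288e-03,  1.48265809e-05]), 'eef_pos': array([0.23372137, 0.63277044, 0.23055648]), 'tool_rot': array([-6.37684409e-05,  1.75959991e-01,  9.84397074e-01, -6.91738446e-04]), 'contact_force': array([ 0.04981039,  0.20472874, -0.25758154]), 'torque': array([ 0.05037367,  0.01959224, -0.01480174]), 'grasp_force': 0.0, 'gripper_width': 1.0010475029580572}
```

View pics/top0b.png

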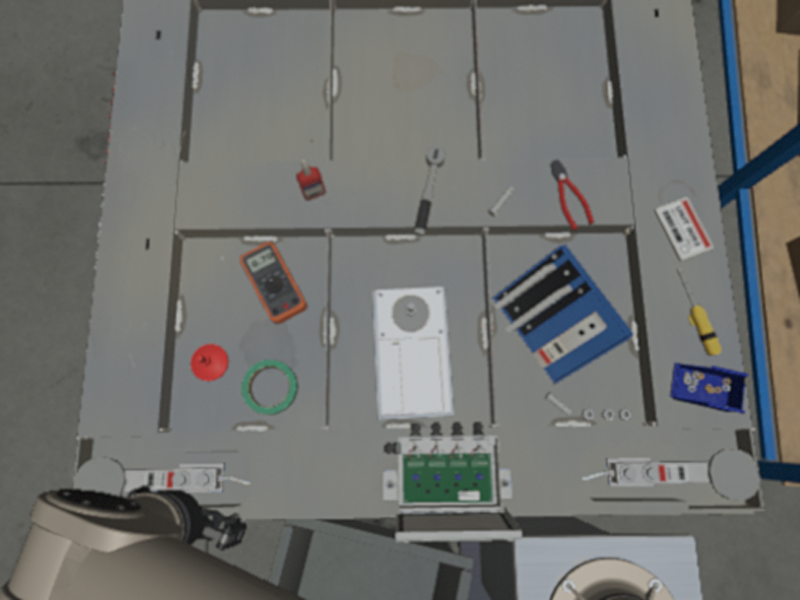

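View pics/scene0b.png

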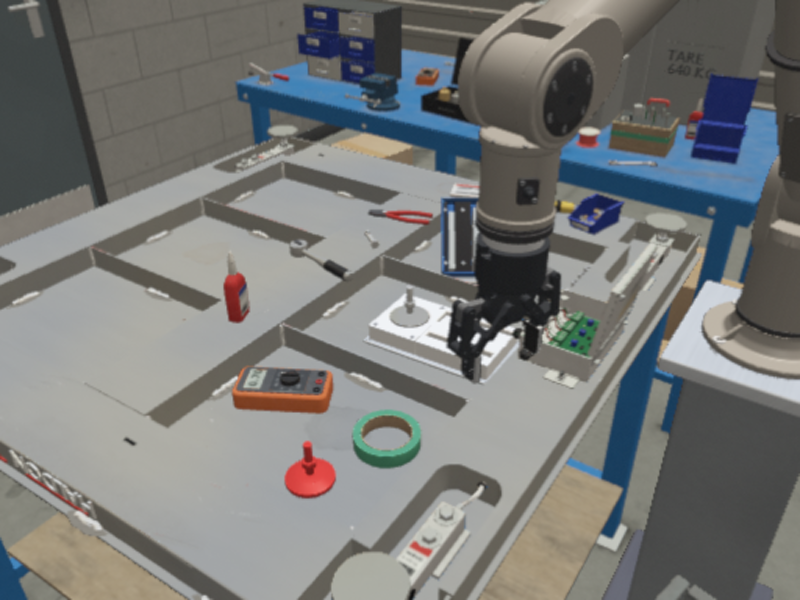

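Top view (800x600): white tray at (373-452, 287-418) with grey foot at (411,312), so nest and slot are toward the robot. Blue bin is at (493,300), (568,245), (632,330), (555,382), with two plates at upper left and the cell at (573,340). Look-alikes: red foot (210,362), corner load cells (170,480) and (660,473), and the blue bin of nuts (707,387). None of those is in the bin or tray. The job's cell and plates are the ones in the bin at (560,315). Next, an enlarged crop.

```bash
python3 - <<'E'
from h import *
a=cv2.imread('pics/top0.png')
cr=a[145:275,230:410]; cv2.imwrite('pics/crop1.png',cv2.resize(cr,None,fx=4.4,fy=4.4,interpolation=cv2.INTER_CUBIC))
E
```

```text
(no output)
```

View pics/crop1.png

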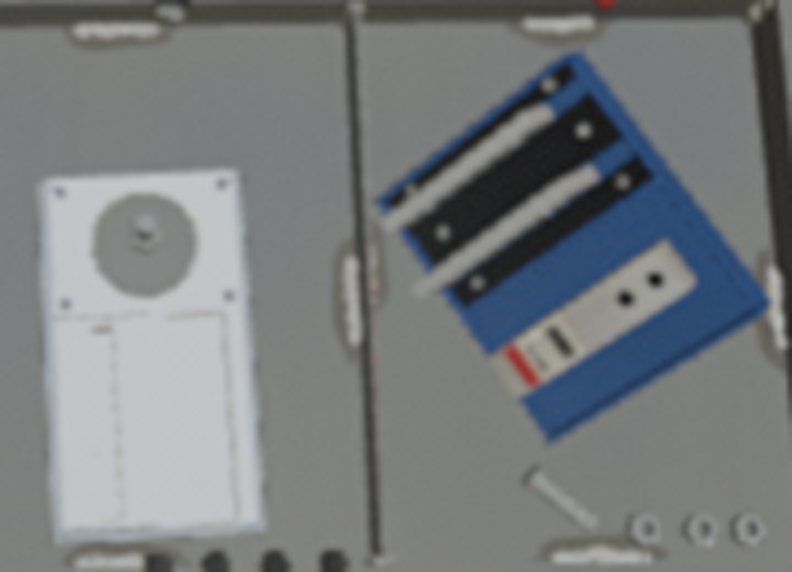

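The crop shows tray corners (40,180), (238,170), (265,532), (55,542), the foot disc at (144,245), and bin corners (375,203), (578,52), (768,300), (548,440). The left plate, from (385,225) to (545,110), overhangs the lip more, so it stands taller and is probably the wide one. I'll confirm that close up.

```bash
cat > fit.py <<'E'
from h import *
from scipy.optimize import least_squares
def R2(t): return np.array([[np.cos(t),-np.sin(t),0],[np.sin(t),np.cos(t),0],[0,0,1]])
def fit(cam_,pts,px,x0):
    P=np.array(pts)/1000.;px=np.array(px,float)
    f=lambda p:(w2px(cam_,P@R2(p[2]).T+[p[0],p[1],0])-px).ravel()
    r=least_squares(f,x0); return r.x,f(r.x).round(1)
E
python3 - <<'E'
from fit import *
o=lambda l:[(u/4.4+230,v/4.4+145) for u,v in l]
print('tray',fit('top',[(123,70,36),(123,-70,36),(-123,-70,36),(-123,70,36)],o([(40,180),(238,170),(265,532),(55,542)]),[.6,0,0]))
print('bin',fit('top',[(46.6,95.5,153.4),(46.6,-95.5,153.4),(-74,-95.5,47),(-74,95.5,47)],o([(578,52),(768,300),(548,440),(375,203)]),[.6,-.2,-.7]))
print(px2w('top',o([(144,245)]),[.04]))
c=cam('wrist'); K,d,T=load('wrist'); ob=bot.get_obs()
from scipy.spatial.transform import Rotation as R
w=ob['tool_rot'];M=np.eye(4);M[:3,:3]=R.from_quat(w[[1,2,3,0]]).as_matrix();M[:3,3]=ob['eef_pos']
print(M.round(3));print((np.linalg.inv(M)@T).round(3), K)
E
```

```text
tray (array([0.47943141, 0.33468991, 0.03875152]), array([-1.2, -1.4,  1.1, -1.4,  1.1,  1.1, -1. ,  1.4]))
bin (array([ 0.53795442,  0.06819421, -0.99675463]), array([-1.9, -0.8,  0.2,  1.9,  1.1, -0.1,  0.6, -1.2]))
[[0.54925584 0.33704721 0.04      ]]
[[-0.938  0.346 -0.     0.234]
 [ 0.346  0.938 -0.001  0.633]
 [-0.    -0.001 -1.     0.231]
 [ 0.     0.     0.     1.   ]]
[[-0.002 -0.947 -0.321  0.084]
 [ 1.    -0.002  0.     0.001]
 [-0.001 -0.321  0.947 -0.143]
 [ 0.     0.     0.     1.   ]] [[299.39260579   0.         259.80607118]
 [  0.         299.39260579 190.41941192]
 [  0.           0.           1.        ]]
```

```bash
cat > plan.py <<'E'
from h import *
from scipy.spatial.transform import Rotation as R, Slerp
import json
def pose():
    o=bot.get_obs(); w=o['tool_rot']; return o['eef_pos'],R.from_quat(w[[1,2,3,0]])
def tool(yaw,pitch=0):  # yaw of tool -x axis (deg): tool x=-dir, z down, then turned -pitch about y
    a=np.radians(yaw); x=[-np.cos(a),-np.sin(a),0]; y=[-np.sin(a),np.cos(a),0]
    return R.from_matrix(np.c_[x,y,[0,0,-1]])*R.from_euler('y',-pitch,degrees=True)
def plan(pt,Rt,n,start=None,ease=False):
    p0,R0=start or pose(); pt=np.array(pt)
    u=np.linspace(0,1,n+1)
    if ease: u=(1-np.cos(np.pi*u))/2
    S=Slerp([0,1],R.concatenate([R0,Rt])); rows=[]
    for i in range(n):
        A,B=S(u[i]),S(u[i+1]); d=A.inv().apply((pt-p0)*(u[i+1]-u[i])*1000); r=(A.inv()*B).as_rotvec(degrees=True)
        rows.append([round(float(v),1) for v in (*d,*r)])
    for r in rows: print(r)
    print('tot mm',np.linalg.norm(pt-p0)*1000,'deg',(R0.inv()*Rt).magnitude()*57.3)
E
python3 -c "
from plan import *
plan([.419,.333,.23],tool(2.2),8)
print(pose()[1].as_matrix().round(2))
"
```

```text
[-34.7, -27.1, 0.1, -0.0, -0.0, -2.8]
[-33.3, -28.8, 0.1, -0.0, -0.0, -2.8]
[-31.9, -30.4, 0.1, -0.0, -0.0, -2.8]
[-30.4, -31.9, 0.1, -0.0, -0.0, -2.8]
[-28.8, -33.4, 0.1, -0.0, -0.0, -2.8]
[-27.1, -34.8, 0.1, -0.0, -0.0, -2.8]
[-25.4, -36.0, 0.1, -0.0, -0.0, -2.8]
[-23.6, -37.2, 0.1, -0.0, -0.0, -2.8]
tot mm 352.4774554620503 deg 22.471055486786916
[[-0.94  0.35 -0.  ]
 [ 0.35  0.94 -0.  ]
 [-0.   -0.   -1.  ]]
```

Request:
jog_arm(
  rows=[
    {"x": -35,"y": -27,"az": -2.8},
    {"x": -33,"y": -29,"az": -2.8},
    {"x": -32,"y": -30,"az": -2.8},
    {"x": -30,"y": -32,"az": -2.8},
    {"x": -29,"y": -33,"az": -2.8},
    {"x": -27,"y": -35,"az": -2.8},
    {"x": -25,"y": -36,"az": -2.8},
    {"x": -24,"y": -37,"az": -2.8},
  ],
)

```text
invalid input
```

```bash
python3 -c "
from plan import *
p,r=pose(); print(p, bot.get_obs()['joint_vel'].max())
cam('wrist','pics/w1.png'); np.savez('cal_w1.npz',**np.load('cal_wrist.npz'))
a=cv2.imread('pics/w1.png');cv2.imwrite('pics/w1b.png',cv2.resize(a,(800,600),interpolation=cv2.INTER_CUBIC))
b=[.538,.068];y=-57.1;a=np.radians(y)
t=np.array([b[0]+(-95)*.001*np.cos(a)+.02*np.sin(a),b[1]-.095*np.sin(a)-.02*np.cos(a),.197])
plan(t,tool(y,40),12)
"
```

```text
[0.23373591 0.63286172 0.23072196] 0.00018850970487949481
[-32.8, -32.0, 2.8, 1.1, -3.2, 2.9]
[-34.1, -30.2, 5.3, 1.1, -3.2, 2.9]
[-35.3, -28.3, 7.8, 1.1, -3.2, 2.9]
[-36.2, -26.3, 10.3, 1.1, -3.2, 2.9]
[-36.8, -24.2, 12.8, 1.1, -3.2, 2.9]
[-37.2, -22.0, 15.3, 1.1, -3.2, 2.9]
[-37.3, -19.8, 17.8, 1.1, -3.2, 2.9]
[-37.2, -17.5, 20.3, 1.1, -3.2, 2.9]
[-36.9, -15.2, 22.6, 1.1, -3.2, 2.9]
[-36.3, -12.9, 25.0, 1.1, -3.2, 2.9]
[-35.4, -10.6, 27.2, 1.1, -3.2, 2.9]
[-34.3, -8.2, 29.3, 1.1, -3.2, 2.9]
tot mm 550.2804998927145 deg 53.84453618611682
```

View pics/w1b.png

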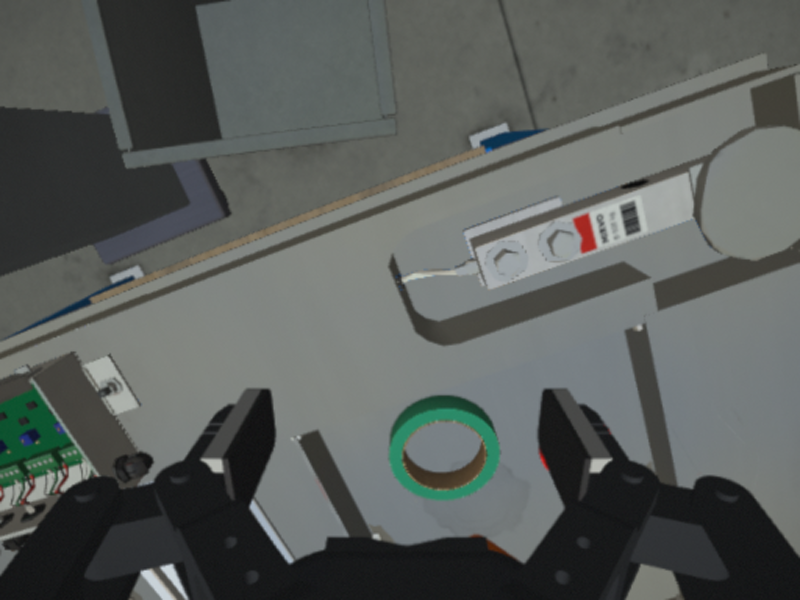

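The picture shows only tape and the corner cell, because the move was refused. I'll retry with all fields filled in.

Request:
jog_arm(
  rows=[
    {"fingers": 85,"x": -35,"y": -27,"z": 0,"ax": 0,"ay": 0,"az": -2.8},
    {"fingers": 85,"x": -33,"y": -29,"z": 0,"ax": 0,"ay": 0,"az": -2.8},
    {"fingers": 85,"x": -32,"y": -30,"z": 0,"ax": 0,"ay": 0,"az": -2.8},
    {"fingers": 85,"x": -30,"y": -32,"z": 0,"ax": 0,"ay": 0,"az": -2.8},
    {"fingers": 85,"x": -29,"y": -33,"z": 0,"ax": 0,"ay": 0,"az": -2.8},
    {"fingers": 85,"x": -27,"y": -35,"z": 0,"ax": 0,"ay": 0,"az": -2.8},
    {"fingers": 85,"x": -25,"y": -36,"z": 0,"ax": 0,"ay": 0,"az": -2.8},
    {"fingers": 85,"x": -24,"y": -37,"z": 0,"ax": 0,"ay": 0,"az": -2.8},
  ],
  force=60,
)

```text
t: 1.05
eef_pos: [0.4196, 0.3323, 0.2314]
tool_rot: [0.0, -0.02, 1.0, 0.0]
contact_force: [0.6, 0.0, 0.3]
gripper_width: 0.996
grasp_force: 0.0
```

```bash
cat > b.py <<'E'
from plan import *
B=dict(x=.538,y=.068,yaw=-57.1)
def binw(s,y,n):  # slope coords mm (s up slope from lip, y, n normal) -> world
    c,si=np.cos(np.radians(40)),np.sin(np.radians(40))
    X,Z=-60+s*c-n*si,30+s*si+n*c; a=np.radians(B['yaw'])
    return np.array([B['x']+(X*np.cos(a)-y*np.sin(a))/1000,B['y']+(X*np.sin(a)+y*np.cos(a))/1000,Z/1000])
E
python3 -c "
from b import *
p,r=pose(); print(p, bot.get_obs()['joint_vel'].max())
cam('wrist','pics/w2.png'); np.savez('cal_w2.npz',**np.load('cal_wrist.npz'))
a=cv2.imread('pics/w2.png');cv2.imwrite('pics/w2b.png',cv2.resize(a,(800,600),interpolation=cv2.INTER_CUBIC))
plan(binw(80,-5,150),tool(B['yaw'],40),8)
"
```

```text
[0.41963394 0.33228435 0.23144242] 1.3162277885023534
[-6.5, -22.6, 4.5, 2.5, -4.5, 7.1]
[-8.8, -21.4, 6.1, 2.5, -4.5, 7.1]
[-10.8, -19.9, 7.8, 2.5, -4.5, 7.1]
[-12.4, -18.1, 9.5, 2.5, -4.5, 7.1]
[-13.7, -16.0, 11.3, 2.5, -4.5, 7.1]
[-14.6, -13.7, 13.1, 2.5, -4.5, 7.1]
[-15.0, -11.3, 14.8, 2.5, -4.5, 7.1]
[-15.0, -8.7, 16.5, 2.5, -4.5, 7.1]
tot mm 191.30287426751164 deg 70.0671538878467
```

View pics/w2b.png

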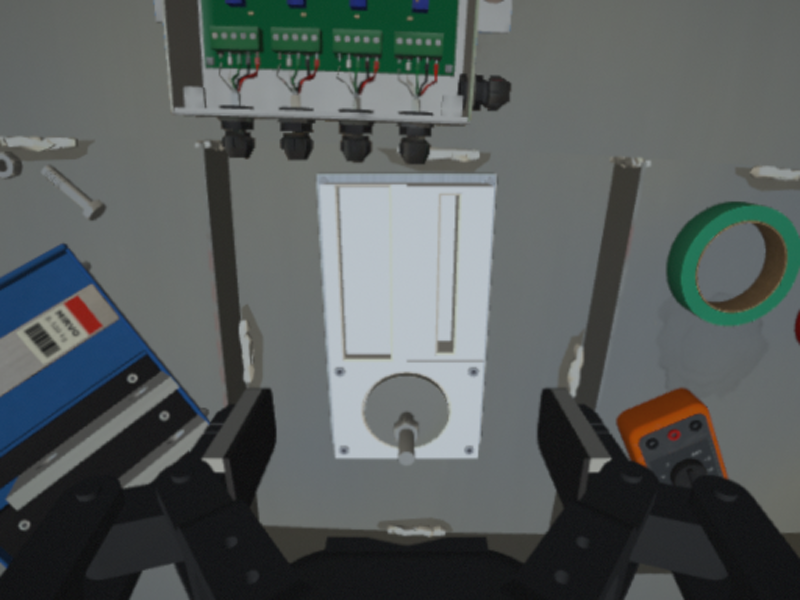

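The picture shows the tray: nest rim about (340,187) to (398,357), slot about (440,195) to (455,353), foot at (405,410). The bin is at the left. I'll move on to the bin view and enlarge the tray crop.

Request:
jog_arm(
  rows=[
    {"fingers": 85,"x": -6.5,"y": -22.6,"z": 4.5,"ax": 2.5,"ay": -4.5,"az": 7.1},
    {"fingers": 85,"x": -8.8,"y": -21.4,"z": 6.1,"ax": 2.5,"ay": -4.5,"az": 7.1},
    {"fingers": 85,"x": -10.8,"y": -19.9,"z": 7.8,"ax": 2.5,"ay": -4.5,"az": 7.1},
    {"fingers": 85,"x": -12.4,"y": -18.1,"z": 9.5,"ax": 2.5,"ay": -4.5,"az": 7.1},
    {"fingers": 85,"x": -13.7,"y": -16,"z": 11.3,"ax": 2.5,"ay": -4.5,"az": 7.1},
    {"fingers": 85,"x": -14.6,"y": -13.7,"z": 13.1,"ax": 2.5,"ay": -4.5,"az": 7.1},
    {"fingers": 85,"x": -15,"y": -11.3,"z": 14.8,"ax": 2.5,"ay": -4.5,"az": 7.1},
    {"fingers": 85,"x": -15,"y": -8.7,"z": 16.5,"ax": 2.5,"ay": -4.5,"az": 7.1},
  ],
)

```text
t: 1.9
eef_pos: [0.4785, 0.1558, 0.1941]
tool_rot: [0.294, 0.444, 0.832, -0.155]
contact_force: [-0.7, -0.7, -0.6]
gripper_width: 0.998
grasp_force: 0.0
```

```bash
python3 -c "
from b import *
p,r=pose(); print(p, bot.get_obs()['q'].round(2),(r.inv()*tool(B['yaw'],40)).as_rotvec(degrees=True),binw(80,-5,150))
cam('wrist','pics/w3.png'); np.savez('cal_w3.npz',**np.load('cal_wrist.npz'))
a=cv2.imread('pics/w3.png');cv2.imwrite('pics/w3b.png',cv2.resize(a,(800,600),interpolation=cv2.INTER_CUBIC))
a=cv2.imread('pics/w2.png')[112:237,200:325]
a=cv2.resize(a,(600,600),interpolation=cv2.INTER_CUBIC)
a=np.clip((a.astype(float)-120)*1.8,0,255).astype(np.uint8)
cv2.imwrite('pics/w2c.png',a)
"
```

```text
[0.47852667 0.15575475 0.19407011] [-1.14  0.33  0.34  2.11  0.67  1.   -0.68] [ 0.78090224 -1.13992901  0.70423413] [0.48212722 0.14516102 0.19632968]
```

View pics/w3b.png

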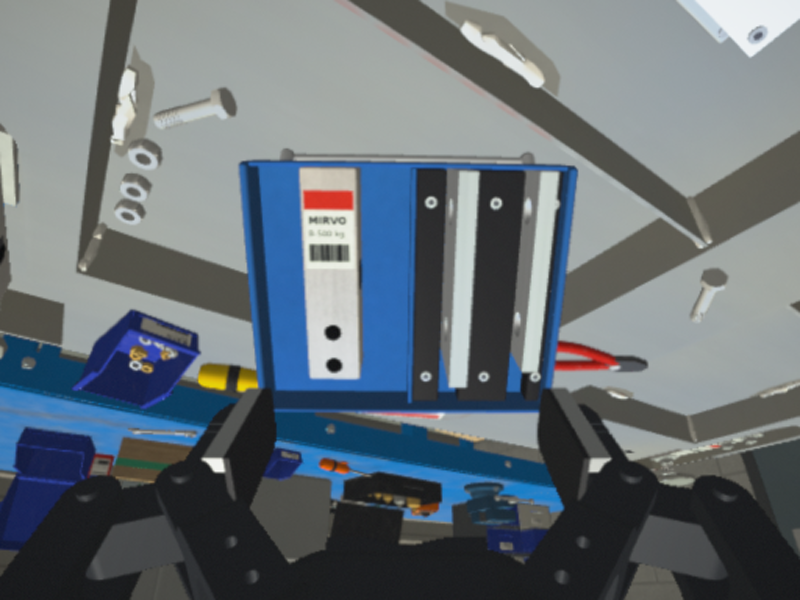

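View pics/w2c.png

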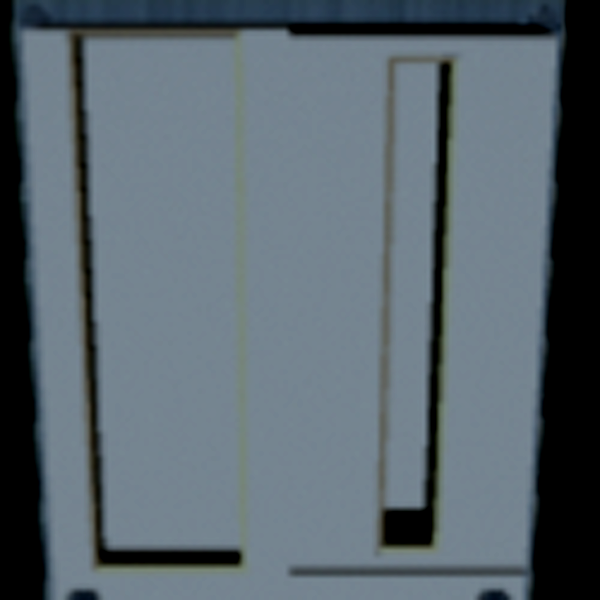

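Bin view (800x600): cell top corners (300,168), (357,168), (361,378), (310,380); middle plate edge at about (465,170) to (458,387); right plate edge at about (550,172) to (535,372). The tray crop shows nest rim (73,32), (239,35), (242,567), (97,567) and slot rim (391,58), (456,57), (436,548), (380,548). Next I'll confirm which plate is wider in an enlarged crop.

```bash
python3 - <<'E'
from b import *
from fit import R2
from scipy.optimize import least_squares
un=lambda l,x0,y0,k:np.array([((u+.5)/k-.5+x0,(v+.5)/k-.5+y0) for u,v in l])
for nm,l in (('nest',[(73,32),(239,35),(242,567),(97,567)]),('slot',[(391,58),(456,57),(436,548),(380,548)])):
    W=px2w('w2',un(l,200,112,4.8),[.036]*4)[:,:2]
    a=W[3]-W[0];b=W[2]-W[1]
    print(nm,W.mean(0).round(4),'len',np.linalg.norm(a),np.linalg.norm(b),'wid',np.linalg.norm(W[1]-W[0]),np.linalg.norm(W[2]-W[3]),'yaw',[np.degrees(np.arctan2(v[1],v[0])) for v in(a,b)])
px=un([(300,168),(357,168),(361,378),(310,380)],0,0,1.5625)
# cell top rect, lower end first: slope frame; image left = -y side (tool y = bin y is image right)
L=np.array([(-65,-16.5,0),(-65,16.5,0),(65,16.5,0),(65,-16.5,0)])/1000
def Rb(yaw): return R.from_euler('z',yaw)*R.from_euler('y',-40,degrees=True)
f=lambda p:(w2px('w3',Rb(p[3]).apply(L)+p[:3])-px).ravel()
r=least_squares(f,[.5,.05,.12,-1.0]);print('cell top',r.x.round(4),np.degrees(r.x[3]),f(r.x).round(1))
print('predicted from bin',binw(65,-45,32))
bp=un([(240,163),(577,167),(300,168),(357,168)],0,0,1.5625)
def g(p):
    B.update(x=p[0],y=p[1],yaw=p[2]); 
    P=[binw(0,-95.5,26),binw(0,95.5,26)]
    return (w2px('w3',P)-bp[:2]).ravel()
r=least_squares(g,[.538,.068,-57.1]);print('bin',r.x,g(r.x))
for h in ((60,40),(40,60)):
  for y,n in zip((76,29),h):
    print('y',y,'h',n,(w2px('w3',[binw(s,y+e,n) for s in(0,120) for e in(-5,5)])*1.5625).round(0).tolist())
a=cv2.imread('pics/w3.png')[98:268,255:375];cv2.imwrite('pics/w3c.png',cv2.resize(a,(424,600),interpolation=cv2.INTER_CUBIC))
E
```

```text
nest [0.4364 0.3031] len 0.1365392105753299 0.1357391590245123 wid 0.0383654512408081 0.03786834479250021 yaw [np.float64(2.064445065212313), np.float64(1.8573893579642702)]
slot [0.4341 0.3651] len 0.12507209442135572 0.12536137421807642 wid 0.015102283866351339 0.014559234545215636 yaw [np.float64(2.1375092037192585), np.float64(1.8903773441407832)]
cell top [ 0.4834  0.0692  0.0957 -1.0007] -57.3374797324929 [-0.8 -0.   0.6  0.3  0.3  0.6 -0.1 -0.9]
predicted from bin [0.4835002  0.06939755 0.09629462]
bin [  0.53614676   0.071058   -57.20109   ] [-0.00187889  0.00066225  0.00190932  0.00078936]
y 76 h 60 [[553.0, 168.0], [573.0, 168.0], [531.0, 384.0], [548.0, 384.0]]
y 29 h 40 [[455.0, 165.0], [473.0, 165.0], [446.0, 369.0], [463.0, 369.0]]
y 76 h 40 [[542.0, 167.0], [560.0, 167.0], [523.0, 369.0], [539.0, 369.0]]
y 29 h 60 [[459.0, 166.0], [479.0, 167.0], [450.0, 384.0], [467.0, 384.0]]
```

View pics/w3c.png

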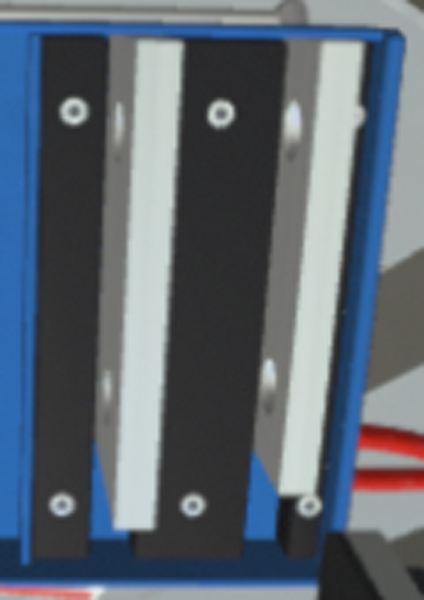

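The crop shows the middle plate's top edge running from v=40 to 530 and the right plate's from 40 to 495. Reprojection gives 384 for 60 mm high at y=29 (seen 387) and 369 for 40 mm high at y=76 (seen 372). So the wide plate is the middle one, in the slot at y=29, and my first guess from the top view was wrong. The narrow one stands by the outer wall.

```bash
cat >> b.py <<'E'
B.update(x=.5362,y=.0705,yaw=-57.2)
CT=np.array([.4834,.0692,.0957]); CY=-57.3   # cell top centre, yaw
NEST=np.array([.4364,.3031]); SLOT=np.array([.4341,.3651]); TY=2.0
def off(p,yaw,pitch,d): # p shifted d mm along tool z (into)
    return np.array(p)+tool(yaw,pitch).apply([0,0,d/1000])
def err(p,Rt):
    q,r=pose(); print('err tool mm',(r.inv().apply(np.array(p)-q)*1000).round(1),'deg',(r.inv()*Rt).as_rotvec(degrees=True).round(2))
E
python3 - <<'E'
from b import *
print('hover');plan(off(CT,CY,40,-25),tool(CY,40),6)
for h in ((60,40),(40,60)):
  for y,n in zip((76,29),h):
    print('y',y,'h',n,((w2px('top',[binw(s,y,n) for s in(0,120)])-[230,145])*4.4).round(0).tolist())
E
```

```text
hover
[0.8, -7.0, 16.0, 0.1, -0.1, 0.1]
[0.9, -7.0, 16.0, 0.1, -0.1, 0.1]
[0.9, -7.0, 16.0, 0.1, -0.1, 0.1]
[0.9, -6.9, 16.1, 0.1, -0.1, 0.1]
[0.9, -6.9, 16.1, 0.1, -0.1, 0.1]
[1.0, -6.9, 16.1, 0.1, -0.1, 0.1]
tot mm 105.06956589733777 deg 1.1680118315485704
y 76 h 60 [[369.0, 235.0], [515.0, 124.0]]
y 29 h 40 [[423.0, 288.0], [572.0, 182.0]]
y 76 h 40 [[381.0, 229.0], [525.0, 120.0]]
y 29 h 60 [[412.0, 295.0], [562.0, 188.0]]
```

Top-view reprojection agrees: with a uniform bias of (+10,-7), wide at y=29 and narrow at y=76 fits both. Moving over the cell.

Request:
jog_arm(
  rows=[
    {"fingers": 58,"x": 0.9,"y": -7,"z": 16,"ax": 0.1,"ay": -0.1,"az": 0.1},
    {"fingers": 58,"x": 0.9,"y": -7,"z": 16,"ax": 0.1,"ay": -0.1,"az": 0.1},
    {"fingers": 58,"x": 0.9,"y": -7,"z": 16,"ax": 0.1,"ay": -0.1,"az": 0.1},
    {"fingers": 58,"x": 0.9,"y": -7,"z": 16,"ax": 0.1,"ay": -0.1,"az": 0.1},
    {"fingers": 58,"x": 0.9,"y": -7,"z": 16,"ax": 0.1,"ay": -0.1,"az": 0.1},
    {"fingers": 58,"x": 0.9,"y": -7,"z": 16,"ax": 0.1,"ay": -0.1,"az": 0.1},
    {"fingers": 58,"x": 0,"y": 0,"z": 0,"ax": 0,"ay": 0,"az": 0},
    {"fingers": 58,"x": 0,"y": 0,"z": 0,"ax": 0,"ay": 0,"az": 0},
  ],
)

```text
t: 2.75
eef_pos: [0.4749, 0.0865, 0.1162]
tool_rot: [0.295, 0.446, 0.829, -0.16]
contact_force: [0.3, 0.1, 0.6]
gripper_width: 0.678
grasp_force: 0.0
```

```bash
python3 - <<'E'
from b import *
err(off(CT,CY,40,-25),tool(CY,40)); err(off(CT,CY,40,21),tool(CY,40)); print(bot.get_obs()['gripper_width'])
c=cam('wrist','pics/w4.png'); np.savez('cal_w4.npz',**np.load('cal_wrist.npz'))
print((w2px('w4',[CT+ (R.from_euler('z',CY,degrees=True)*R.from_euler('y',-40,degrees=True)).apply(v) for v in np.array([(-65,-16.5,0),(-65,16.5,0),(65,16.5,0),(65,-16.5,0)])/1000])*1.5625).round())
a=cv2.imread('pics/w4.png');cv2.imwrite('pics/w4b.png',cv2.resize(a,(800,600),interpolation=cv2.INTER_CUBIC))
E
```

```text
err tool mm [-1.5 -2.3  3. ] deg [ 0.32 -0.73  0.61]
err tool mm [-2.1 -2.5 49. ] deg [ 0.32 -0.73  0.61]
0.6775726162209113
[[356. 197.]
 [447. 198.]
 [436. 490.]
 [364. 490.]]
```

View pics/w4b.png

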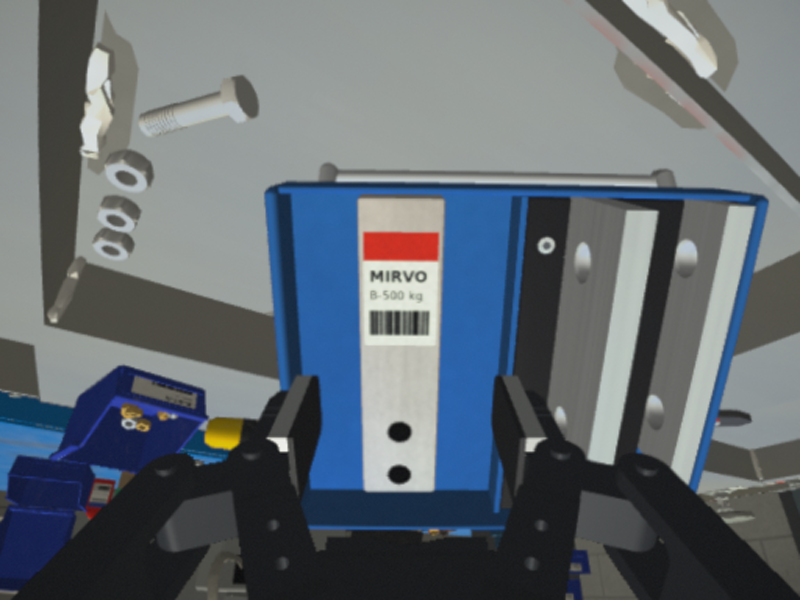

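The picture shows the cell at (358-445, 197-490), matching the prediction within 2 px, and the fingers straddle it. Descend and close.

Request:
jog_arm(
  rows=[
    {"fingers": 58,"x": -0.5,"y": -0.6,"z": 10,"ax": 0.1,"ay": -0.2,"az": 0.2},
    {"fingers": 58,"x": -0.5,"y": -0.6,"z": 13,"ax": 0.1,"ay": -0.2,"az": 0.2},
    {"fingers": 58,"x": -0.5,"y": -0.6,"z": 13,"ax": 0.1,"ay": -0.2,"az": 0.2},
    {"fingers": 58,"x": -0.5,"y": -0.6,"z": 8,"ax": 0,"ay": -0.1,"az": 0},
    {"fingers": 58,"x": 0,"y": 0,"z": 5,"ax": 0,"ay": 0,"az": 0},
    {"fingers": 58,"x": 0,"y": 0,"z": 0,"ax": 0,"ay": 0,"az": 0},
    {"fingers": 20,"x": 0,"y": 0,"z": 0,"ax": 0,"ay": 0,"az": 0},
    {"fingers": 20,"x": 0,"y": 0,"z": 0,"ax": 0,"ay": 0,"az": 0},
  ],
  force=60,
)

```text
t: 3.6
eef_pos: [0.4907, 0.0577, 0.0798]
tool_rot: [0.3, 0.451, 0.825, -0.164]
contact_force: [-11.3, -0.5, 14.7]
gripper_width: 0.362
grasp_force: 58.5
```

```bash
python3 - <<'E'
from b import *
err(off(CT,CY,40,21),tool(CY,40)); o=bot.get_obs();print(o['gripper_width'],o['grasp_force'],o['contact_force'])
E
```

```text
err tool mm [0.2 0.1 0. ] deg [ 0.04 -0.   -0.05]
0.3624227582442588 58.525729179382324 [-11.29495497  -0.4697581   14.69895912]
```

```bash
python3 - <<'E'
from b import *
q,r=pose(); s=q+r.apply([0,0,-.07])
plan([*NEST,.117],tool(TY),12,start=(s,r))
E
```

```text
[13.1, 7.2, -9.2, -1.7, 3.0, -4.7]
[12.9, 8.6, -8.2, -1.7, 3.0, -4.7]
[12.5, 9.9, -7.3, -1.7, 3.0, -4.7]
[12.0, 11.1, -6.3, -1.7, 3.0, -4.7]
[11.4, 12.2, -5.4, -1.7, 3.0, -4.7]
[10.6, 13.3, -4.4, -1.7, 3.0, -4.7]
[9.6, 14.2, -3.5, -1.7, 3.0, -4.7]
[8.6, 15.1, -2.5, -1.7, 3.0, -4.7]
[7.4, 15.8, -1.6, -1.7, 3.0, -4.7]
[6.2, 16.4, -0.8, -1.7, 3.0, -4.7]
[4.8, 16.9, -0.0, -1.7, 3.0, -4.7]
[3.4, 17.2, 0.7, -1.7, 3.0, -4.7]
tot mm 210.40351162048898 deg 70.52558813411083
```

Request:
jog_arm(
  rows=[
    {"fingers": 20,"x": 0,"y": 0,"z": -7,"ax": 0,"ay": 0,"az": 0},
    {"fingers": 20,"x": 0,"y": 0,"z": -18,"ax": 0,"ay": 0,"az": 0},
    {"fingers": 20,"x": 0,"y": 0,"z": -25,"ax": 0,"ay": 0,"az": 0},
    {"fingers": 20,"x": 0,"y": 0,"z": -20,"ax": 0,"ay": 0,"az": 0},
    {"fingers": 20,"x": 13.1,"y": 7.2,"z": -9.2,"ax": -1.7,"ay": 3,"az": -4.7},
    {"fingers": 20,"x": 12.9,"y": 8.6,"z": -8.2,"ax": -1.7,"ay": 3,"az": -4.7},
    {"fingers": 20,"x": 12.5,"y": 9.9,"z": -7.3,"ax": -1.7,"ay": 3,"az": -4.7},
    {"fingers": 20,"x": 12,"y": 11.1,"z": -6.3,"ax": -1.7,"ay": 3,"az": -4.7},
  ],
)

```text
t: 4.4
eef_pos: [0.4554, 0.1651, 0.1276]
tool_rot: [0.207, 0.305, 0.923, -0.113]
contact_force: [-1.1, -0.2, -4.6]
gripper_width: 0.359
grasp_force: 60.5
```

Request:
jog_arm(
  rows=[
    {"fingers": 20,"x": 11.4,"y": 12.2,"z": -5.4,"ax": -1.7,"ay": 3,"az": -4.7},
    {"fingers": 20,"x": 10.6,"y": 13.3,"z": -4.4,"ax": -1.7,"ay": 3,"az": -4.7},
    {"fingers": 20,"x": 9.6,"y": 14.2,"z": -3.5,"ax": -1.7,"ay": 3,"az": -4.7},
    {"fingers": 20,"x": 8.6,"y": 15.1,"z": -2.5,"ax": -1.7,"ay": 3,"az": -4.7},
    {"fingers": 20,"x": 7.4,"y": 15.8,"z": -1.6,"ax": -1.7,"ay": 3,"az": -4.7},
    {"fingers": 20,"x": 6.2,"y": 16.4,"z": -0.8,"ax": -1.7,"ay": 3,"az": -4.7},
    {"fingers": 20,"x": 4.8,"y": 16.9,"z": 0,"ax": -1.7,"ay": 3,"az": -4.7},
    {"fingers": 20,"x": 3.4,"y": 17.2,"z": 0.7,"ax": -1.7,"ay": 3,"az": -4.7},
  ],
)

```text
t: 5.2
eef_pos: [0.436, 0.303, 0.1161]
tool_rot: [0.001, -0.015, 1.0, -0.002]
contact_force: [0.2, -0.8, -3.6]
gripper_width: 0.361
grasp_force: 60.4
```

Request:
jog_arm(
  rows=[
    {"fingers": 20,"x": 0,"y": 0,"z": 0,"ax": 0,"ay": 0,"az": 0},
    {"fingers": 20,"x": 0,"y": 0,"z": 0,"ax": 0,"ay": 0,"az": 0},
    {"fingers": 20,"x": 0,"y": 0,"z": 0,"ax": 0,"ay": 0,"az": 0},
    {"fingers": 20,"x": 0,"y": 0,"z": 0,"ax": 0,"ay": 0,"az": 0},
    {"fingers": 20,"x": 0,"y": 0,"z": 0,"ax": 0,"ay": 0,"az": 0},
    {"fingers": 20,"x": 0,"y": 0,"z": 0,"ax": 0,"ay": 0,"az": 0},
    {"fingers": 20,"x": 0,"y": 0,"z": 0,"ax": 0,"ay": 0,"az": 0},
    {"fingers": 20,"x": 0,"y": 0,"z": 0,"ax": 0,"ay": 0,"az": 0},
  ],
)

```text
t: 6.0
eef_pos: [0.4371, 0.3026, 0.116]
tool_rot: [0.002, -0.013, 1.0, -0.002]
contact_force: [-0.5, -0.2, -4.4]
gripper_width: 0.363
grasp_force: 60.5
```

```bash
python3 - <<'E'
from b import *
err([*NEST,.117],tool(TY)); o=bot.get_obs();print(o['gripper_width'],o['grasp_force'],o['contact_force'],o['torque'])
c=cam('wrist','pics/w5.png'); np.savez('cal_w5.npz',**np.load('cal_wrist.npz'))
q,r=pose()
print((w2px('w5',q+r.apply(np.array([(65,-16.5,-21),(65,16.5,-21),(-65,16.5,-21),(-65,-16.5,-21)])/1000))*1.5625).round())
a=cv2.imread('pics/w5.png');cv2.imwrite('pics/w5b.png',cv2.resize(a,(800,600),interpolation=cv2.INTER_CUBIC))
E
```

```text
err tool mm [ 0.7  0.5 -1. ] deg [-0.27  0.27 -0.47]
0.3632861671067293 60.49535036087036 [-0.4724253  -0.22130722 -4.39230236] [ 0.07449564 -0.00244372  0.00183011]
[[339. 214.]
 [465. 214.]
 [450. 581.]
 [358. 581.]]
```

View pics/w5b.png

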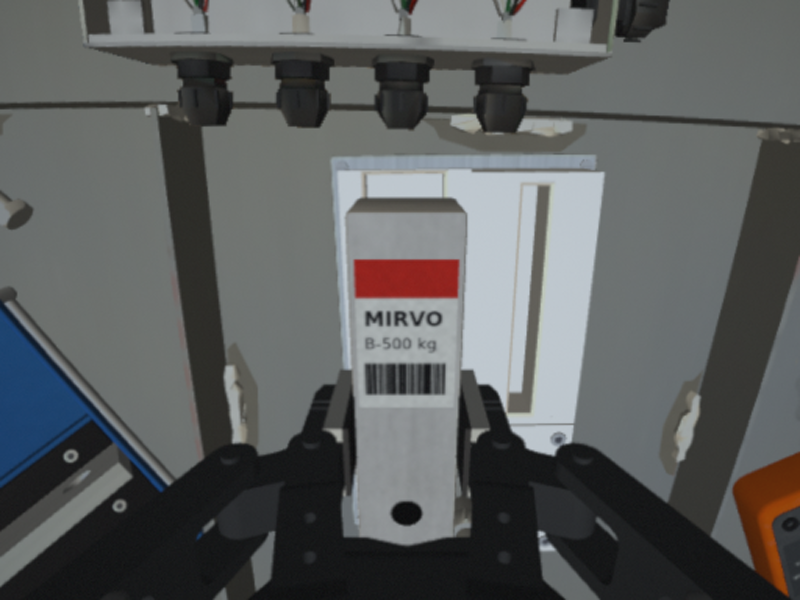

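The picture shows the cell held straight and level, its axis at u=406 (predicted 402-404). The nest's near rim is at (364,175) to (445,173), right under it. The fingers centre the cell at tool y=0, so the camera reads about 1.1 mm too far in tool y. I'll shift the nest and slot by -1.1 mm in y.

```bash
cat >> b.py <<'E'
NEST[1]-=.0011; SLOT[1]-=.0011
E
python3 - <<'E'
from b import *
Rz=R.from_euler('z',TY,degrees=True)
print((w2px('w5',Rz.apply(np.array([(-67.5,-18.5,36),(-67.5,18.5,36)])/1000)+[NEST[0],NEST[1]+.0011,0])*1.5625).round(1))
err([*NEST,.043],tool(TY))
E
```

```text
[[364.4 173.5]
 [444.2 172.7]]
err tool mm [ 1.1 -0.3 73. ] deg [-0.27  0.27 -0.47]
```

Request:
jog_arm(
  rows=[
    {"fingers": 20,"x": 0.6,"y": -0.2,"z": 8,"ax": -0.1,"ay": 0.1,"az": -0.2},
    {"fingers": 20,"x": 0.5,"y": -0.1,"z": 15,"ax": -0.1,"ay": 0.1,"az": -0.2},
    {"fingers": 20,"x": 0,"y": 0,"z": 18,"ax": -0.1,"ay": 0.1,"az": -0.1},
    {"fingers": 20,"x": 0,"y": 0,"z": 15,"ax": 0,"ay": 0,"az": 0},
    {"fingers": 20,"x": 0,"y": 0,"z": 10,"ax": 0,"ay": 0,"az": 0},
    {"fingers": 20,"x": 0,"y": 0,"z": 5,"ax": 0,"ay": 0,"az": 0},
    {"fingers": 20,"x": 0,"y": 0,"z": 2,"ax": 0,"ay": 0,"az": 0},
    {"fingers": 20,"x": 0,"y": 0,"z": 0,"ax": 0,"ay": 0,"az": 0},
  ],
)

```text
t: 6.85
eef_pos: [0.4363, 0.3024, 0.0431]
tool_rot: [-0.0, -0.018, 1.0, 0.0]
contact_force: [0.5, 0.3, -3.5]
gripper_width: 0.361
grasp_force: 60.4
```

```bash
python3 - <<'E'
from b import *
err([*NEST,.037],tool(TY)); o=bot.get_obs();print(o['grasp_force'],o['contact_force'],o['torque'])
E
```

```text
err tool mm [-0.1 -0.4  6.1] deg [ 0.04 -0.02  0.03]
60.43497562408447 [ 0.54176123  0.33563578 -3.46291786] [ 0.01589065  0.04559774 -0.00010336]
```

Request:
jog_arm(
  rows=[
    {"fingers": 20,"x": 0,"y": -0.4,"z": 1,"ax": 0,"ay": 0,"az": 0},
    {"fingers": 20,"x": 0,"y": 0,"z": 1,"ax": 0,"ay": 0,"az": 0},
    {"fingers": 20,"x": 0,"y": 0,"z": 1,"ax": 0,"ay": 0,"az": 0},
    {"fingers": 20,"x": 0,"y": 0,"z": 1,"ax": 0,"ay": 0,"az": 0},
    {"fingers": 20,"x": 0,"y": 0,"z": 0.6,"ax": 0,"ay": 0,"az": 0},
    {"fingers": 20,"x": 0,"y": 0,"z": 0.4,"ax": 0,"ay": 0,"az": 0},
    {"fingers": 20,"x": 0,"y": 0,"z": 0,"ax": 0,"ay": 0,"az": 0},
    {"fingers": 20,"x": 0,"y": 0,"z": 0,"ax": 0,"ay": 0,"az": 0},
  ],
)

```text
t: 7.65
eef_pos: [0.4362, 0.3018, 0.038]
tool_rot: [-0.0, -0.018, 1.0, 0.0]
contact_force: [-0.4, -0.6, -4.7]
gripper_width: 0.359
grasp_force: 60.4
```

Request:
jog_arm(
  rows=[
    {"fingers": 20,"x": 0,"y": 0,"z": 0.5,"ax": 0,"ay": 0,"az": 0},
    {"fingers": 20,"x": 0,"y": 0,"z": 0.5,"ax": 0,"ay": 0,"az": 0},
    {"fingers": 20,"x": 0,"y": 0,"z": 0.4,"ax": 0,"ay": 0,"az": 0},
    {"fingers": 20,"x": 0,"y": 0,"z": 0.4,"ax": 0,"ay": 0,"az": 0},
    {"fingers": 20,"x": 0,"y": 0,"z": 0,"ax": 0,"ay": 0,"az": 0},
    {"fingers": 20,"x": 0,"y": 0,"z": 0,"ax": 0,"ay": 0,"az": 0},
    {"fingers": 20,"x": 0,"y": 0,"z": 0,"ax": 0,"ay": 0,"az": 0},
    {"fingers": 20,"x": 0,"y": 0,"z": 0,"ax": 0,"ay": 0,"az": 0},
  ],
)

```text
t: 8.45
eef_pos: [0.4361, 0.3018, 0.0363]
tool_rot: [-0.0, -0.018, 1.0, 0.0]
contact_force: [-0.5, -0.6, 0.6]
gripper_width: 0.363
grasp_force: 61.0
```

Request:
jog_arm(
  rows=[
    {"fingers": 20,"x": 0,"y": 0,"z": 0.3,"ax": 0,"ay": 0,"az": 0},
    {"fingers": 20,"x": 0,"y": 0,"z": 0,"ax": 0,"ay": 0,"az": 0},
    {"fingers": 32,"x": 0,"y": 0,"z": 0,"ax": 0,"ay": 0,"az": 0},
    {"fingers": 36,"x": 0,"y": 0,"z": 0,"ax": 0,"ay": 0,"az": 0},
    {"fingers": 42,"x": 0,"y": 0,"z": 0,"ax": 0,"ay": 0,"az": 0},
    {"fingers": 50,"x": 0,"y": 0,"z": 0,"ax": 0,"ay": 0,"az": 0},
    {"fingers": 50,"x": 0,"y": 0,"z": -3,"ax": 0,"ay": 0,"az": 0},
    {"fingers": 50,"x": 0,"y": 0,"z": -10,"ax": 0,"ay": 0,"az": 0},
  ],
  force=25,
)

```text
t: 9.25
eef_pos: [0.4357, 0.3014, 0.0486]
tool_rot: [-0.001, -0.018, 1.0, -0.0]
contact_force: [-0.1, -0.1, 0.3]
gripper_width: 0.585
grasp_force: 0.0
```

```bash
python3 - <<'E'
from b import *
o=bot.get_obs();print(o['gripper_width'],o['contact_force'])
q,r=pose()
# wide plate: y=29, n=60 top; hover with TCP at n=75, s=60
v=[.4363,.302,.13]
plan(v,r,3); plan(binw(60,29,110),tool(B['yaw'],40),9,start=(np.array(v),r))
E
```

```text
0.5849864755566554 [-0.08405382 -0.07295401  0.25447481]
[-0.2, 0.2, -27.1, 0.0, 0.0, 0.0]
[-0.2, 0.2, -27.1, 0.0, 0.0, 0.0]
[-0.2, 0.2, -27.1, 0.0, 0.0, 0.0]
tot mm 81.4081191789142 deg 0.0
[-8.1, -16.4, -2.5, 2.3, -4.0, 6.3]
[-10.0, -15.4, -1.3, 2.3, -4.0, 6.3]
[-11.7, -14.3, 0.1, 2.3, -4.0, 6.3]
[-13.1, -12.9, 1.5, 2.3, -4.0, 6.3]
[-14.3, -11.3, 3.0, 2.3, -4.0, 6.3]
[-15.2, -9.5, 4.4, 2.3, -4.0, 6.3]
[-15.8, -7.6, 5.9, 2.3, -4.0, 6.3]
[-16.0, -5.6, 7.2, 2.3, -4.0, 6.3]
[-16.0, -3.5, 8.6, 2.3, -4.0, 6.3]
tot mm 166.01212648193496 deg 70.49999028691691
```

Request:
jog_arm(
  rows=[
    {"fingers": 50,"x": 0,"y": 0.2,"z": -27,"ax": 0,"ay": 0,"az": 0},
    {"fingers": 40,"x": 0,"y": 0.2,"z": -27,"ax": 0,"ay": 0,"az": 0},
    {"fingers": 40,"x": -0.5,"y": 0.2,"z": -27,"ax": 0,"ay": 0,"az": 0},
    {"fingers": 40,"x": -8.1,"y": -16.4,"z": -2.5,"ax": 2.3,"ay": -4,"az": 6.3},
    {"fingers": 40,"x": -10,"y": -15.4,"z": -1.3,"ax": 2.3,"ay": -4,"az": 6.3},
    {"fingers": 40,"x": -11.7,"y": -14.3,"z": 0.1,"ax": 2.3,"ay": -4,"az": 6.3},
    {"fingers": 40,"x": -13.1,"y": -12.9,"z": 1.5,"ax": 2.3,"ay": -4,"az": 6.3},
    {"fingers": 40,"x": -14.3,"y": -11.3,"z": 3,"ax": 2.3,"ay": -4,"az": 6.3},
  ],
)

```text
t: 10.05
eef_pos: [0.4806, 0.2215, 0.1438]
tool_rot: [0.174, 0.255, 0.946, -0.095]
contact_force: [-0.3, 0.4, -0.0]
gripper_width: 0.467
grasp_force: 0.0
```

Request:
jog_arm(
  rows=[
    {"fingers": 40,"x": -15.2,"y": -9.5,"z": 4.4,"ax": 2.3,"ay": -4,"az": 6.3},
    {"fingers": 40,"x": -15.8,"y": -7.6,"z": 5.9,"ax": 2.3,"ay": -4,"az": 6.3},
    {"fingers": 40,"x": -16,"y": -5.6,"z": 7.2,"ax": 2.3,"ay": -4,"az": 6.3},
    {"fingers": 40,"x": -16,"y": -3.5,"z": 8.6,"ax": 2.3,"ay": -4,"az": 6.3},
    {"fingers": 40,"x": 0,"y": 0,"z": 0,"ax": 0,"ay": 0,"az": 0},
    {"fingers": 40,"x": 0,"y": 0,"z": 0,"ax": 0,"ay": 0,"az": 0},
    {"fingers": 40,"x": 0,"y": 0,"z": 0,"ax": 0,"ay": 0,"az": 0},
    {"fingers": 40,"x": 0,"y": 0,"z": 0,"ax": 0,"ay": 0,"az": 0},
  ],
)

```text
t: 10.85
eef_pos: [0.5149, 0.1578, 0.1527]
tool_rot: [0.297, 0.45, 0.826, -0.164]
contact_force: [0.7, -0.4, 0.2]
gripper_width: 0.464
grasp_force: 0.0
```

```bash
python3 - <<'E'
from b import *
err(binw(60,29,110),tool(B['yaw'],40))
cam('wrist','pics/w6.png'); np.savez('cal_w6.npz',**np.load('cal_wrist.npz'))
cam('scene','pics/s6.png'); cam('top','pics/t6.png')
g=cv2.cvtColor(cv2.imread('pics/w6.png'),cv2.COLOR_BGR2GRAY)
print(w2px('w6',[binw(s,29+e,60) for s in(0,30,60,120) for e in(-5,5)]).round(1).tolist())
for s in (10,30,50):
    u,v=w2px('w6',[binw(s,29,60)])[0]; v=int(round(v)); print(s,round(u,1),v,g[v,int(u)-16:int(u)+17].tolist())
u,v=w2px('w6',[binw(0,29,60)])[0]; u=int(u); print('col',u,int(v),g[int(v)-12:int(v)+13,u].tolist())
E
```

```text
err tool mm [-0.2 -0.4  0. ] deg [-0.13 -0.37  0.15]
[[252.2, 128.2], [267.8, 128.2], [252.5, 173.4], [267.4, 173.4], [252.8, 214.7], [267.0, 214.7], [253.3, 286.5], [266.3, 286.5]]
10 260.0 144 [48, 46, 47, 47, 48, 47, 48, 46, 52, 116, 190, 214, 214, 214, 214, 213, 214, 216, 218, 219, 219, 218, 217, 216, 210, 138, 60, 46, 48, 48, 49, 49, 47]
30 259.9 173 [51, 52, 50, 51, 51, 52, 52, 49, 49, 100, 189, 216, 217, 216, 216, 215, 216, 218, 219, 219, 220, 219, 218, 213, 164, 91, 51, 49, 51, 51, 51, 50, 50]
50 259.9 201 [54, 55, 55, 55, 55, 55, 54, 54, 51, 92, 189, 218, 220, 220, 219, 219, 219, 219, 220, 221, 221, 220, 220, 214, 150, 73, 53, 55, 55, 54, 54, 54, 53]
col 259 128 [214, 216, 140, 71, 50, 64, 93, 101, 102, 96, 92, 92, 91, 92, 107, 178, 210, 214, 214, 214, 214, 214, 214, 214, 215]
```

```bash
python3 - <<'E'
from b import *
err(binw(61.6,28.7,30),tool(B['yaw'],40))
E
```

```text
err tool mm [-2.2 -0.4 79.8] deg [-0.15 -0.33  0.12]
```

Request:
jog_arm(
  rows=[
    {"fingers": 30,"x": -0.8,"y": -0.4,"z": 15,"ax": -0.1,"ay": -0.1,"az": 0.1},
    {"fingers": 30,"x": -0.6,"y": 0,"z": 25,"ax": 0,"ay": -0.1,"az": 0},
    {"fingers": 30,"x": -0.6,"y": 0,"z": 20,"ax": 0,"ay": -0.1,"az": 0},
    {"fingers": 30,"x": -0.2,"y": 0,"z": 12,"ax": 0,"ay": 0,"az": 0},
    {"fingers": 30,"x": 0,"y": 0,"z": 8,"ax": 0,"ay": 0,"az": 0},
    {"fingers": 30,"x": 0,"y": 0,"z": 0,"ax": 0,"ay": 0,"az": 0},
    {"fingers": 30,"x": 0,"y": 0,"z": 0,"ax": 0,"ay": 0,"az": 0},
    {"fingers": 30,"x": 0,"y": 0,"z": 0,"ax": 0,"ay": 0,"az": 0},
  ],
  force=60,
)

```text
t: 11.8
eef_pos: [0.5434, 0.1137, 0.0928]
tool_rot: [0.3, 0.45, 0.825, -0.164]
contact_force: [0.1, -0.1, -0.1]
gripper_width: 0.351
grasp_force: 0.0
```

```bash
python3 - <<'E'
from b import *
err(binw(61.6,28.7,30),tool(B['yaw'],40))
E
```

```text
err tool mm [-0.1 -0.8  0.4] deg [ 0.   -0.01  0.02]
```

Request:
jog_arm(
  rows=[
    {"fingers": 0,"x": 0,"y": 0,"z": 0,"ax": 0,"ay": 0,"az": 0},
    {"fingers": 0,"x": 0,"y": 0,"z": 0,"ax": 0,"ay": 0,"az": 0},
    {"fingers": 0,"x": 0,"y": 0,"z": 0,"ax": 0,"ay": 0,"az": 0},
    {"fingers": 0,"x": 0,"y": 0,"z": 0,"ax": 0,"ay": 0,"az": 0},
    {"fingers": 0,"x": 0,"y": 0,"z": -4,"ax": 0,"ay": 0,"az": 0},
    {"fingers": 0,"x": 0,"y": 0,"z": -8,"ax": 0,"ay": 0,"az": 0},
    {"fingers": 0,"x": 0,"y": 0,"z": -14,"ax": 0,"ay": 0,"az": 0},
    {"fingers": 0,"x": 0,"y": 0,"z": -14,"ax": 0,"ay": 0,"az": 0},
  ],
  force=80,
)

```text
t: 12.6
eef_pos: [0.5286, 0.1349, 0.1231]
tool_rot: [0.3, 0.45, 0.825, -0.165]
contact_force: [0.8, 0.3, -3.6]
gripper_width: 0.099
grasp_force: 78.2
```

```bash
python3 - <<'E'
from b import *
o=bot.get_obs();print(o['contact_force'],o['torque'],o['gripper_width'])
q,r=pose(); s=q+r.apply([0,0,-.05])
plan([*SLOT,.125],tool(TY),12,start=(s,r))
E
```

```text
[ 0.75364064  0.29440152 -3.64207499] [1.13790162 0.72574152 0.01691897] 0.0993300993692645
[15.5, 3.7, -9.0, -1.7, 3.0, -4.7]
[15.5, 5.2, -8.1, -1.7, 3.0, -4.7]
[15.4, 6.8, -7.1, -1.7, 3.0, -4.7]
[15.2, 8.2, -6.0, -1.7, 3.0, -4.7]
[14.7, 9.6, -5.0, -1.7, 3.0, -4.7]
[14.1, 10.9, -3.9, -1.7, 3.0, -4.7]
[13.3, 12.2, -2.8, -1.7, 3.0, -4.7]
[12.4, 13.3, -1.8, -1.7, 3.0, -4.7]
[11.3, 14.3, -0.7, -1.7, 3.0, -4.7]
[10.1, 15.2, 0.3, -1.7, 3.0, -4.7]
[8.8, 16.0, 1.3, -1.7, 3.0, -4.7]
[7.4, 16.6, 2.2, -1.7, 3.0, -4.7]
tot mm 219.30244047991278 deg 70.40292327837041
```

Request:
jog_arm(
  rows=[
    {"fingers": 0,"x": 0,"y": 0,"z": -25,"ax": 0,"ay": 0,"az": 0},
    {"fingers": 0,"x": 0,"y": 0,"z": -25,"ax": 0,"ay": 0,"az": 0},
    {"fingers": 0,"x": 15.5,"y": 3.7,"z": -9,"ax": -1.7,"ay": 3,"az": -4.7},
    {"fingers": 0,"x": 15.5,"y": 5.2,"z": -8.1,"ax": -1.7,"ay": 3,"az": -4.7},
    {"fingers": 0,"x": 15.4,"y": 6.8,"z": -7.1,"ax": -1.7,"ay": 3,"az": -4.7},
    {"fingers": 0,"x": 15.2,"y": 8.2,"z": -6,"ax": -1.7,"ay": 3,"az": -4.7},
    {"fingers": 0,"x": 14.7,"y": 9.6,"z": -5,"ax": -1.7,"ay": 3,"az": -4.7},
    {"fingers": 0,"x": 14.1,"y": 10.9,"z": -3.9,"ax": -1.7,"ay": 3,"az": -4.7},
  ],
)

```text
t: 13.4
eef_pos: [0.4723, 0.263, 0.143]
tool_rot: [0.157, 0.226, 0.957, -0.087]
contact_force: [-0.4, -0.2, -5.2]
gripper_width: 0.101
grasp_force: 78.2
```

Request:
jog_arm(
  rows=[
    {"fingers": 0,"x": 13.3,"y": 12.2,"z": -2.8,"ax": -1.7,"ay": 3,"az": -4.7},
    {"fingers": 0,"x": 12.4,"y": 13.3,"z": -1.8,"ax": -1.7,"ay": 3,"az": -4.7},
    {"fingers": 0,"x": 11.3,"y": 14.3,"z": -0.7,"ax": -1.7,"ay": 3,"az": -4.7},
    {"fingers": 0,"x": 10.1,"y": 15.2,"z": 0.3,"ax": -1.7,"ay": 3,"az": -4.7},
    {"fingers": 0,"x": 8.8,"y": 16,"z": 1.3,"ax": -1.7,"ay": 3,"az": -4.7},
    {"fingers": 0,"x": 7.4,"y": 16.6,"z": 2.2,"ax": -1.7,"ay": 3,"az": -4.7},
    {"fingers": 0,"x": 0,"y": 0,"z": 0,"ax": 0,"ay": 0,"az": 0},
    {"fingers": 0,"x": 0,"y": 0,"z": 0,"ax": 0,"ay": 0,"az": 0},
  ],
)

```text
t: 14.2
eef_pos: [0.4354, 0.3624, 0.1239]
tool_rot: [0.002, -0.013, 1.0, -0.004]
contact_force: [-0.2, -0.8, -4.2]
gripper_width: 0.099
grasp_force: 78.3
```

Request:
jog_arm(
  rows=[
    {"fingers": 0,"x": 0,"y": 0,"z": 0,"ax": 0,"ay": 0,"az": 0},
    {"fingers": 0,"x": 0,"y": 0,"z": 0,"ax": 0,"ay": 0,"az": 0},
    {"fingers": 0,"x": 0,"y": 0,"z": 0,"ax": 0,"ay": 0,"az": 0},
    {"fingers": 0,"x": 0,"y": 0,"z": 0,"ax": 0,"ay": 0,"az": 0},
    {"fingers": 0,"x": 0,"y": 0,"z": 0,"ax": 0,"ay": 0,"az": 0},
    {"fingers": 0,"x": 0,"y": 0,"z": 0,"ax": 0,"ay": 0,"az": 0},
    {"fingers": 0,"x": 0,"y": 0,"z": 0,"ax": 0,"ay": 0,"az": 0},
    {"fingers": 0,"x": 0,"y": 0,"z": 0,"ax": 0,"ay": 0,"az": 0},
  ],
)

```text
t: 15.0
eef_pos: [0.4356, 0.3636, 0.1243]
tool_rot: [0.002, -0.014, 1.0, -0.003]
contact_force: [-0.7, -0.2, -4.1]
gripper_width: 0.102
grasp_force: 78.3
```

```bash
python3 - <<'E'
from b import *
err([*SLOT,.125],tool(TY)); o=bot.get_obs();print(o['grasp_force'],o['contact_force'],o['torque'])
cam('wrist','pics/w7.png'); np.savez('cal_w7.npz',**np.load('cal_wrist.npz'))
g=cv2.cvtColor(cv2.imread('pics/w7.png'),cv2.COLOR_BGR2GRAY)
q,r=pose()
P=lambda x,y,n:q+r.apply(np.array([x,y,30-n])/1000)
print('pred end top',w2px('w7',[P(60,-5,60),P(60,5,60),P(60,-5,0),P(60,5,0),P(40,-5,60),P(40,5,60)]).round(1).tolist())
Rz=R.from_euler('z',TY,degrees=True)
print('slot',w2px('w7',Rz.apply(np.array([(-61.75,-6.5,36),(-61.75,6.5,36),(0,-6.5,36),(0,6.5,36)])/1000)+[SLOT[0],SLOT[1]+.0011,0]).round(1).tolist())
u,v=w2px('w7',[P(60,0,60)])[0].round().astype(int); 
print('col at',u,v,g[v-25:v+10,u].tolist())
for dv in(4,25): print('row',v+dv,u-20,g[v+dv,u-20:u+21].tolist())
E
```

```text
err tool mm [ 1.5  0.4 -0.8] deg [-0.33  0.2  -0.37]
78.32683682441711 [-0.68821665 -0.1690587  -4.11081166] [ 0.06540335 -0.00235939  0.00423962]
pred end top [[244.4, 153.3], [270.4, 153.3], [249.4, 132.0], [266.8, 132.0], [245.2, 202.0], [269.9, 201.9]]
slot [[252.0, 117.0], [269.2, 116.8], [253.2, 193.9], [269.0, 193.8]]
col at 257 153 [198, 199, 198, 191, 105, 75, 73, 74, 73, 73, 72, 73, 72, 72, 72, 71, 72, 72, 72, 73, 73, 73, 73, 74, 86, 133, 138, 138, 138, 138, 138, 138, 138, 138, 138]
row 157 237 [199, 198, 199, 199, 199, 198, 199, 198, 199, 195, 165, 141, 140, 139, 139, 138, 138, 138, 138, 138, 138, 139, 139, 140, 141, 142, 142, 142, 142, 142, 142, 140, 139, 139, 140, 154, 185, 197, 198, 198, 199]
row 178 237 [199, 199, 199, 199, 199, 199, 198, 199, 199, 197, 179, 152, 140, 139, 139, 138, 139, 139, 138, 138, 138, 138, 139, 141, 142, 142, 142, 143, 142, 143, 142, 141, 140, 139, 142, 163, 188, 197, 199, 199, 199]
```

Plate sits true in the hand (ends within 0.3 mm of prediction; the y bias is confirmed at 1.0 mm). Descend to just over the slot.

Request:
jog_arm(
  rows=[
    {"fingers": 0,"x": 0.8,"y": 0.2,"z": 8,"ax": -0.1,"ay": 0.1,"az": -0.2},
    {"fingers": 0,"x": 0.8,"y": 0.2,"z": 14,"ax": -0.1,"ay": 0.1,"az": -0.2},
    {"fingers": 0,"x": 0,"y": 0,"z": 14,"ax": -0.1,"ay": 0,"az": 0},
    {"fingers": 0,"x": 0,"y": 0,"z": 10,"ax": 0,"ay": 0,"az": 0},
    {"fingers": 0,"x": 0,"y": 0,"z": 6,"ax": 0,"ay": 0,"az": 0},
    {"fingers": 0,"x": 0,"y": 0,"z": 3,"ax": 0,"ay": 0,"az": 0},
    {"fingers": 0,"x": 0,"y": 0,"z": 0,"ax": 0,"ay": 0,"az": 0},
    {"fingers": 0,"x": 0,"y": 0,"z": 0,"ax": 0,"ay": 0,"az": 0},
  ],
)

```text
t: 15.85
eef_pos: [0.4343, 0.3641, 0.0696]
tool_rot: [0.0, -0.018, 1.0, 0.0]
contact_force: [-0.8, 0.2, -4.4]
gripper_width: 0.108
grasp_force: 78.3
```

```bash
python3 - <<'E'
from b import *
err([*SLOT,.042],tool(TY))
E
```

```text
err tool mm [ 0.3 -0.1 27.6] deg [0.   0.03 0.04]
```

Aligned. Go in gently, about 10 mm first.

Request:
jog_arm(
  rows=[
    {"fingers": 0,"x": 0.2,"y": 0,"z": 1,"ax": 0,"ay": 0,"az": 0},
    {"fingers": 0,"x": 0,"y": 0,"z": 1.5,"ax": 0,"ay": 0,"az": 0},
    {"fingers": 0,"x": 0,"y": 0,"z": 1.5,"ax": 0,"ay": 0,"az": 0},
    {"fingers": 0,"x": 0,"y": 0,"z": 1.5,"ax": 0,"ay": 0,"az": 0},
    {"fingers": 0,"x": 0,"y": 0,"z": 1.5,"ax": 0,"ay": 0,"az": 0},
    {"fingers": 0,"x": 0,"y": 0,"z": 1.5,"ax": 0,"ay": 0,"az": 0},
    {"fingers": 0,"x": 0,"y": 0,"z": 1.5,"ax": 0,"ay": 0,"az": 0},
    {"fingers": 0,"x": 0,"y": 0,"z": 0,"ax": 0,"ay": 0,"az": 0},
  ],
)

```text
t: 16.65
eef_pos: [0.4337, 0.3637, 0.059]
tool_rot: [-0.0, -0.018, 1.0, -0.0]
contact_force: [-0.4, -1.2, -5.0]
gripper_width: 0.1
grasp_force: 78.3
```

Already 7 mm in the slot with no contact. Continue.

Request:
jog_arm(
  rows=[
    {"fingers": 0,"x": 0,"y": 0,"z": 3,"ax": 0,"ay": 0,"az": 0},
    {"fingers": 0,"x": 0,"y": 0,"z": 3,"ax": 0,"ay": 0,"az": 0},
    {"fingers": 0,"x": 0,"y": 0,"z": 3,"ax": 0,"ay": 0,"az": 0},
    {"fingers": 0,"x": 0,"y": 0,"z": 2.5,"ax": 0,"ay": 0,"az": 0},
    {"fingers": 0,"x": 0,"y": 0,"z": 2,"ax": 0,"ay": 0,"az": 0},
    {"fingers": 0,"x": 0,"y": 0,"z": 1,"ax": 0,"ay": 0,"az": 0},
    {"fingers": 0,"x": 0,"y": 0,"z": 0.5,"ax": 0,"ay": 0,"az": 0},
    {"fingers": 0,"x": 0,"y": 0,"z": 0,"ax": 0,"ay": 0,"az": 0},
  ],
)

```text
t: 17.45
eef_pos: [0.4339, 0.3639, 0.0443]
tool_rot: [0.0, -0.018, 1.0, -0.0]
contact_force: [0.6, 0.1, -4.4]
gripper_width: 0.103
grasp_force: 78.6
```

Request:
jog_arm(
  rows=[
    {"fingers": 0,"x": 0,"y": 0,"z": 0.6,"ax": 0,"ay": 0,"az": 0},
    {"fingers": 0,"x": 0,"y": 0,"z": 0.6,"ax": 0,"ay": 0,"az": 0},
    {"fingers": 0,"x": 0,"y": 0,"z": 0.5,"ax": 0,"ay": 0,"az": 0},
    {"fingers": 0,"x": 0,"y": 0,"z": 0.5,"ax": 0,"ay": 0,"az": 0},
    {"fingers": 0,"x": 0,"y": 0,"z": 0,"ax": 0,"ay": 0,"az": 0},
    {"fingers": 0,"x": 0,"y": 0,"z": 0,"ax": 0,"ay": 0,"az": 0},
    {"fingers": 0,"x": 0,"y": 0,"z": 0,"ax": 0,"ay": 0,"az": 0},
    {"fingers": 0,"x": 0,"y": 0,"z": 0,"ax": 0,"ay": 0,"az": 0},
  ],
)

```text
t: 18.25
eef_pos: [0.4339, 0.364, 0.0442]
tool_rot: [0.0, -0.018, 1.0, -0.0]
contact_force: [-5.4, -4.3, 16.9]
gripper_width: 0.102
grasp_force: 81.8
```

Request:
jog_arm(
  rows=[
    {"fingers": 12,"x": 0,"y": 0,"z": 0,"ax": 0,"ay": 0,"az": 0},
    {"fingers": 16,"x": 0,"y": 0,"z": 0,"ax": 0,"ay": 0,"az": 0},
    {"fingers": 24,"x": 0,"y": 0,"z": 0,"ax": 0,"ay": 0,"az": 0},
    {"fingers": 26,"x": 0,"y": 0,"z": 0,"ax": 0,"ay": 0,"az": 0},
    {"fingers": 26,"x": 0,"y": 0,"z": 0,"ax": 0,"ay": 0,"az": 0},
    {"fingers": 26,"x": 0,"y": 0,"z": -5,"ax": 0,"ay": 0,"az": 0},
    {"fingers": 26,"x": 0,"y": 0,"z": -15,"ax": 0,"ay": 0,"az": 0},
    {"fingers": 26,"x": 0,"y": 0,"z": -25,"ax": 0,"ay": 0,"az": 0},
  ],
)

```text
t: 19.05
eef_pos: [0.4331, 0.3632, 0.0872]
tool_rot: [-0.001, -0.018, 1.0, -0.001]
contact_force: [-0.3, -0.2, -0.3]
gripper_width: 0.3
grasp_force: 0.0
```

Request:
jog_arm(
  rows=[
    {"fingers": 26,"x": 0,"y": 0,"z": -40,"ax": 0,"ay": 0,"az": 0},
    {"fingers": 26,"x": 0,"y": 0,"z": -40,"ax": 0,"ay": 0,"az": 0},
    {"fingers": 26,"x": 10,"y": -15,"z": -30,"ax": 0,"ay": 0,"az": 0},
    {"fingers": 85,"x": 10,"y": -15,"z": -20,"ax": 0,"ay": 0,"az": 0},
    {"fingers": 85,"x": 0,"y": 0,"z": 0,"ax": 0,"ay": 0,"az": 0},
    {"fingers": 85,"x": 0,"y": 0,"z": 0,"ax": 0,"ay": 0,"az": 0},
    {"fingers": 85,"x": 0,"y": 0,"z": 0,"ax": 0,"ay": 0,"az": 0},
    {"fingers": 85,"x": 0,"y": 0,"z": 0,"ax": 0,"ay": 0,"az": 0},
  ],
)

```text
t: 19.85
eef_pos: [0.4146, 0.3333, 0.2161]
tool_rot: [-0.001, -0.018, 1.0, -0.001]
contact_force: [0.4, 0.3, -0.6]
gripper_width: 0.992
grasp_force: 0.0
```

```bash
python3 - <<'E'
from b import *
o=bot.get_obs();print(o['eef_pos'],o['contact_force'])
cam('wrist','pics/w8.png'); np.savez('cal_w8.npz',**np.load('cal_wrist.npz'))
g=cv2.cvtColor(cv2.imread('pics/w8.png'),cv2.COLOR_BGR2GRAY)
Rz=R.from_euler('z',TY,degrees=True)
W=lambda c,l:w2px('w8',Rz.apply(np.array(l)/1000)+[c[0],c[1]+.0011,0]).round(1)
for nm,c,L,w,zs in(('plate',SLOT,60,5,(70,72,74,76)),('cell',NEST,65,16.5,(56,58,60))):
    for z in zs: print(nm,z,W(c,[(-L,-w,z),(-L,w,z),(L,-w,z),(L,w,z)]).tolist())
    z=zs[1]
    for x in(-.8*L,.8*L):
        u,v=W(c,[(x,0,z)])[0].round().astype(int); h=9 if nm=='plate' else 25
        print(nm,'row',v,u-h,g[v,u-h:u+h+1].tolist())
    for x in(-L,L):
        u,v=W(c,[(x,0,z)])[0].round().astype(int); print(nm,'col',u,v-8,g[v-8:v+9,u].tolist())
E
```

```text
[0.41461916 0.33334619 0.21605124] [ 0.43589541  0.27214848 -0.56185727]
plate 70 [[285.9, 137.4], [296.2, 137.4], [282.9, 247.5], [292.0, 247.5]]
plate 72 [[286.1, 137.7], [296.5, 137.7], [283.0, 248.5], [292.2, 248.4]]
plate 74 [[286.2, 138.0], [296.7, 138.0], [283.1, 249.4], [292.4, 249.4]]
plate 76 [[286.4, 138.3], [297.0, 138.3], [283.3, 250.3], [292.6, 250.3]]
plate row 150 282 [98, 97, 84, 80, 122, 136, 137, 137, 137, 138, 140, 140, 139, 141, 171, 190, 195, 196, 196]
plate row 239 279 [186, 185, 164, 114, 104, 131, 142, 142, 141, 142, 141, 142, 141, 151, 175, 185, 185, 186, 185]
plate col 291 130 [173, 128, 85, 72, 72, 71, 71, 78, 118, 136, 137, 137, 138, 137, 138, 138, 137]
plate col 288 240 [141, 142, 141, 141, 141, 142, 141, 142, 151, 176, 193, 195, 195, 195, 196, 195, 196]
cell 56 [[211.7, 130.5], [244.5, 130.4], [217.6, 245.4], [246.4, 245.4]]
cell 58 [[211.4, 130.7], [244.4, 130.7], [217.4, 246.2], [246.3, 246.3]]
cell 60 [[211.1, 131.0], [244.3, 130.9], [217.1, 247.1], [246.3, 247.1]]
cell row 144 203 [194, 195, 196, 196, 196, 195, 196, 196, 192, 169, 144, 121, 86, 70, 68, 68, 67, 67, 67, 67, 67, 66, 68, 67, 68, 68, 67, 67, 65, 67, 66, 68, 68, 67, 67, 69, 68, 68, 83, 127, 133, 101, 117, 173, 193, 194, 195, 195, 196, 196, 195]
cell row 236 207 [154, 182, 195, 196, 195, 195, 196, 195, 195, 190, 167, 146, 146, 147, 149, 148, 147, 148, 149, 142, 105, 54, 18, 15, 18, 15, 16, 36, 78, 128, 146, 149, 151, 150, 148, 147, 146, 143, 113, 83, 110, 132, 174, 193, 196, 196, 196, 196, 196, 196, 196]
cell col 228 123 [116, 153, 161, 133, 87, 80, 90, 125, 143, 144, 145, 147, 147, 146, 147, 146, 145]
cell col 232 238 [15, 17, 17, 45, 94, 137, 143, 159, 192, 196, 196, 196, 195, 196, 196, 196, 195]
```

Image check: the plate's top is at 137.8 and 248.6, against 137.7 and 248.5 for a seated height of 72 mm. The cell's ends fit level at 58 mm. A quick foot and narrow-plate difference check, then hand in.

```bash
python3 - <<'E'
from b import *
cam('top','pics/t9.png')
a=cv2.imread('pics/top0.png',0).astype(int);b=cv2.imread('pics/t9.png',0).astype(int)
for nm,(u,v) in dict(foot=(144/4.4+230,245/4.4+145),narrow=(470/4.4+230,166/4.4+145)).items():
    u,v=int(u),int(v); print(nm,abs(a-b)[v-8:v+9,u-8:u+9].mean())
print(bot.hand_in())
E
```

```text
foot 16.66089965397924
narrow 3.3079584775086506
the job is handed in; nothing more can be done
None
```

The job is handed in at about 20 s: the load cell lies level in its nest and the wide plate stands at the bottom of its slot, both released; the narrow plate looks unmoved, but the last image check differed at the foot (gripper overhead may explain it), so I can't confirm it stayed put.

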